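# Photograph the crimp anvil with the hand microscope

### The job

Inspect the crimp anvil for wear: lift the cordless microscope out of its stand, aim it square at the middle of the barcode on the sloping tool card from about 8 cm and hold it steady there for about a second, so that the picture is filed under that tool. Then carry it over the bench clutter and the die set's guide posts and hold it upright with the lens about 1 cm above the middle of the anvil, its flat sides in line with the groove (either way round). Finish still holding it there, motionless; touch neither the die set nor the card holder at any time, and leave the other things on the bench where they are.

Things in the scene. Friction and masses are not known exactly. Their poses are not given: they have to be found in the camera images.
- scope: cordless microscope, 130 mm long, about 0.15 kg, standing lens down in its stand. Origin: centre of the lens face (lower end); z up along the body. z 0 to 45 mm: grey round nose, 27 mm across at the lens, 33 at its top. z 45 to 130: white body, 40 mm in x, 34 mm in y; flat sides face +y and -y (grey panels: grip across these). Blue button on the -x face.
- scope_grip (a point): point on the microscope's axis 92 mm above the lens face: the middle of the grip panels; a good place for the TCP
- scope_aim (a point): point on the lens axis 80 mm ahead of the lens (scope z = -80 mm), where it reads codes
- stand: weighted stand: round black foot 87 mm across with an aluminium cup, 48 mm across outside, 38 mm inside, rim 50 mm above the bench. The microscope's nose stands loosely in it with the lens face 14 mm above the bench; pull it straight up at least 40 mm to clear the rim. Fixed to the bench. Origin: centre of the underside.
- card_holder: black sloping card holder, 110 x 110 mm foot, face 128 x 112 mm leaning back at 25 degrees, its top edge 81 mm above the bench; fixed to the bench. Origin: centre of the underside; the face looks up and towards its -x side.
- label (a point): centre of the barcode label (white with black bars and a yellow border, 44 x 64 mm) in the middle of the card; z is the label's outward normal (25 degrees from vertical towards the holder's -x side), x runs up the slope, y along the lower edge
- die: lower half of a crimping die set: steel shoe 110 (x) x 150 (y) x 22 mm, black die block in the middle, topped by the small steel anvil. At x = +36 mm, y = +58 and -58 mm stand two guide posts 16 mm in diameter, their tops 107 mm above the bench (45 mm above the anvil). Fixed to the bench. Origin: centre of the underside.
- anvil_top (a point): middle of the anvil's top face, 62 mm above the bench, at die x = -4 mm, y = 0. The anvil is 22 mm (x) by 16 mm (y); its groove, 6 mm wide and 4 mm deep, runs along the die's x axis. Axes as die.
- yellow_bin: yellow open-fronted stacking bin with terminals, 105 x 130 x 75 mm high; loose, leave alone. Origin: centre of the underside.
- tin_tray: shallow metal tray of loose brass terminals, 120 x 180 x 22 mm high; loose, leave alone. Origin: centre of the underside.
- oil_bottle: white plastic bottle with red cap, 48 mm across, 115 mm high; loose, leave alone. Origin: centre of the underside.
- screwdriver: screwdriver lying flat; loose, leave alone.
- spanner: steel spanner lying flat; loose, leave alone.
- punch_block: wooden block 60 x 100 x 28 mm with six steel punches standing in it, 50 mm high in all; loose, leave alone. Origin: centre of the underside.
Not all that is in view belongs to the job. What is shaped like the die but green or turquoise is not meant. What is shaped like the stand but pink is not meant.

How it is judged:
By the outcome, as a careful person would: the job done as asked, in the order asked, and still so for the second after the job is handed in, while the arm keeps its last pose, push and grip.
It also fails if it takes over 48 s, if anything falls off the work surface, if the arm or the gripper's body presses on something with over 40 N, if the wrist force passes 120 N, or if a joint passes its speed limit or range.

### The arm

A 7-joint arm with a two-finger parallel gripper is mounted at the origin on the work surface. World frame = base frame: x ahead of the robot, y to its left, z up, the work surface at z = 0. Lengths are in m, angles in rad, forces in N, time in s.
With the tool pointing down it reaches from about 0.4 to 0.9 m from the base axis. Payload 5.6 kg.
Tool frame: the origin (TCP) lies between the finger pads, 19 mm behind the fingertips; this is the grasp point; z points along the fingers, y is the direction in which the jaws open and shut (so a half turn about z gives the same grasp; the last joint's range is limited). The gripper opens to 92 mm and grips with 3 to 60 N. Pads are 20 mm wide; open, the fingers measure 128 mm over their backs; the gripper's body (75 mm by 189 mm) begins 69 mm behind the grasp point.
Start: joints at [1.254, 0.468, -0.012, 1.603, 0.006, 1.071, -0.056], TCP at [0.176, -0.626, 0.233] pointing down, gripper open.
Joint ranges: [-2.53, 2.53], [-0.31, 2.02], [-1.57, 1.55], [0.28, 2.44], [-1.29, 4.43], [0.15, 1.84], [-2.92, 2.92]. Speed limits (rad/s): [2.57, 2.57, 3.14, 3.14, 3.14, 3.14, 3.14].

### API

Orientations are given as a unit quaternion [w, x, y, z].
In Python, from plant import observe, eyes, job gives the robot as it stands.
- The arm moves only by the tool carry_out, never from a script. Its argument "rows" is a list of rows, each an object of numbers: "dx", "dy", "dz": the shift along the tool's x, y, z each as a share of 20 mm, from -1 to 1; "rx", "ry", "rz": the turn, a rotation vector about the tool's x, y, z each as a share of 5 degrees, from -1 to 1; "claw": the closure, from -1 (fully open) to 1 (shut). In form: [{"dx": .., "dy": .., "dz": .., "rx": .., "ry": .., "rz": .., "claw": ..}, ...]. A call has 1 to 12 rows; each row shifts and turns the commanded pose from where the row before left it, along the tool's axes as they then stand; what a row does not reach is not made up. A row lasts 1/8 s, in which the tool goes at most 62.5 mm and 10.7 degrees, less where a joint would pass 70% of its speed; a pose out of reach is approached as far as the arm can. A call with a number of a shift or a turn outside -1 to 1 is refused whole. A call with a gripper value outside its range is refused whole. The fingers move at their own pace and stop on an object; "squeeze" is the grip in N (left out, the last holds). Time passes only in rows, so rows that do not move let the fingers close. It gives the time, the measured TCP pose, the force and the opening at its end, in the units of the state.
- observe(): the state, without advancing time (a new reading comes with each control period).
- eyes.get_image(name): name is "scene" or "top" or "wrist"; returns the picture (384x512x3 uint8, red, green, blue); there is no depth.
- eyes.calibration(name): a dict with "fx", "fy", "cx", "cy" (pixels), "dist_coeffs" ([k1, k2, p1, p2, k3] as OpenCV has them; the pictures are not rectified), "R" (3x3) and "t" (3): a world point X has camera coordinates R X + t; the wrist camera has in their place "mount" (4x4, takes a point from camera to tool coordinates, whose origin is the TCP and whose axes are the flange's). Camera axes: x right, y down, z forward; pixel columns grow to the right and rows downward; lengths in m; the calibration is good to about 2 mm. A picture is of the moment at which its call begins: read the wrist's pose just before it. calibration takes no time and is no camera call.
- job.sign_off(): hands the job in, once; it reports no verdict.
The state is a dict: "time": time; "q": joint angles; "joint_vel": joint speeds; "joint_torque": joint torques, N m; "tool_pos": TCP position; "tool_rot": TCP orientation; "wrist_force": force on the tool from outside, world axes, zero at the start; "torque": the same for the moment, N m; "width": opening from 0.0 (shut) to 1.0 (fully open).
Only numpy, scipy, OpenCV 4.12 (cv2) and the standard library are available. Lean on these libraries where they do the work, as an engineer would, in place of code of your own. Each camera call takes 0.05 s, during which the arm holds its last target. There are 200 camera calls.

## Working session

There is one attempt and no reset: what is moved stays moved. The work goes in short steps, Python scripts to look and compute and a tool call to move; the robot and the scene stay as the last step left them, time stands still between calls to the robot, and variables do not carry over. Pictures are saved under pics/ and viewed, about 8 in all and at most 12, crops included, and the job is handed in when it is done.

Besides the shell and the picture viewer there is one more tool, called after ">>>" as name([rows], argument=value, ...), one row to a line, values as JSON. carry_out: Moves the arm, as the interface text tells. Its arguments: {"type":"object","properties":{"rows":{"type":"array"},"squeeze":{"type":"number"}},"required":["rows"]}

```bash
mkdir -p pics; ls; python3 - <<'E'
from plant import observe, eyes, job
import cv2, json, numpy as np
s=observe(); print({k:np.round(v,3).tolist() for k,v in s.items()})
for n in ("scene","top","wrist"):
    im=eyes.get_image(n); cv2.imwrite(f"pics/{n}0.png",im[:,:,::-1])
    c=eyes.calibration(n); print(n,{k:np.round(v,4).tolist() for k,v in c.items()})
E
```

```text
pics
{'time': 0.0, 'q': [1.254, 0.468, -0.012, 1.604, 0.006, 1.071, -0.056], 'joint_vel': [-0.001, 0.0, -0.001, -0.0, 0.001, 0.001, -0.0], 'joint_torque': [0.0, -52.058, -0.013, -24.375, -0.057, 0.017, 0.0], 'tool_pos': [0.176, -0.625, 0.232], 'tool_rot': [-0.001, 0.991, 0.136, -0.0], 'wrist_force': [0.707, -1.138, -0.152], 'torque': [0.02, 0.002, 0.04], 'width': 0.999}
scene {'fx': 384.3196, 'fy': 384.3196, 'cx': 257.7457, 'cy': 185.698, 'dist_coeffs': [-0.0489, 0.0, 0.0, 0.0, 0.0], 'R': [[-0.6087, 0.7934, -0.0018], [0.5201, 0.3973, -0.7561], [-0.5992, -0.4612, -0.6544]], 't': [0.3202, -0.254, 1.4715]}
top {'fx': 397.7741, 'fy': 397.7741, 'cx': 260.8266, 'cy': 186.9434, 'dist_coeffs': [-0.1401, 0.0, 0.0, 0.0, 0.0], 'R': [[-0.0021, -1.0, -0.0009], [-0.9761, 0.0023, -0.2172], [0.2172, 0.0004, -0.9761]], 't': [0.0188, 0.5577, 0.9709]}
wrist {'fx': 282.0922, 'fy': 282.0922, 'cx': 256.7215, 'cy': 185.201, 'dist_coeffs': [0.0086, 0.0, 0.0, 0.0, 0.0], 'mount': [[-0.0003, -0.9723, -0.2339, 0.0657], [1.0, 0.0001, -0.0017, 0.0004], [0.0016, -0.2339, 0.9723, -0.1504], [0.0, 0.0, 0.0, 1.0]]}
```

View pics/scene0.png

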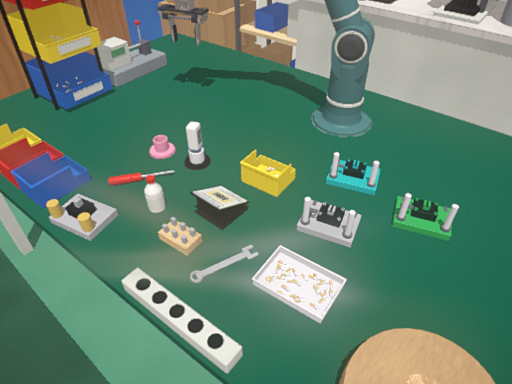

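View pics/top0.png

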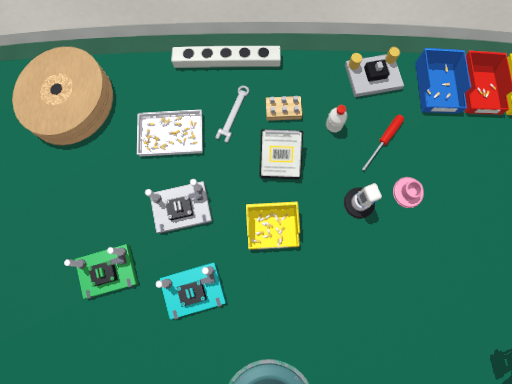

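The scene shows the scope at (195,145) in its black stand and the pink decoy stand at (161,147). The grey die is at (330,220), with turquoise (354,175), green (425,215) and gold-post (83,212) lookalikes. The card is at (220,203).
In the top view the scope is at (365,195), the grey die at (180,207) and the card at (281,154). The lookalikes there are green (105,272), turquoise (192,290), gold-post fixture (375,72) and pink stand (408,192). By the description I choose the white scope in the black stand and the grey die.

```bash
cat > h.py <<'E'
import numpy as np, cv2
from scipy.spatial.transform import Rotation as Ro
from plant import observe, eyes, job
def cam(n,s=None):
    c=eyes.calibration(n); K=np.array([[c['fx'],0,c['cx']],[0,c['fy'],c['cy']],[0,0,1]]); d=np.array(c['dist_coeffs'],float)
    if n=='wrist':
        w,x,y,z=s['tool_rot']; T=np.eye(4); T[:3,:3]=Ro.from_quat([x,y,z,w]).as_matrix(); T[:3,3]=s['tool_pos']
        M=T@np.array(c['mount']); R=M[:3,:3].T; t=-R@M[:3,3]
    else: R=np.array(c['R']); t=np.array(c['t'])
    return K,d,R,t
def ray(C,uv):
    K,d,R,t=C; p=cv2.undistortPoints(np.array(uv,float).reshape(-1,1,2),K,d).reshape(-1,2)
    return -R.T@t, np.c_[p,np.ones(len(p))]@R
def onz(C,uv,z):
    o,D=ray(C,uv); return o+D*((z-o[2])/D[:,2])[:,None]
def proj(C,X):
    K,d,R,t=C; return cv2.projectPoints(np.array(X,float).reshape(-1,3),cv2.Rodrigues(R)[0],t,K,d)[0].reshape(-1,2)
def meet(C1,a,C2,b):
    o1,D1=ray(C1,[a]);o2,D2=ray(C2,[b]);D1=D1[0];D2=D2[0]
    s=np.linalg.lstsq(np.c_[D1,-D2],o2-o1,rcond=None)[0]; p=o1+s[0]*D1;q=o2+s[1]*D2
    return (p+q)/2,np.linalg.norm(p-q)
E
python3 - <<'E'
from h import *
im=cv2.imread('pics/top0.png'); sc=cv2.imread('pics/scene0.png')
def crop(i,x,y,w=72,k=5): return cv2.resize(i[y-w//2:y+w//2,x-w//2:x+w//2],None,fx=k,fy=k,interpolation=cv2.INTER_CUBIC)
top=np.hstack([crop(im,365,197,52),crop(im,281,154,52),crop(im,180,205,52)])
bot=np.hstack([crop(sc,195,147,52),crop(sc,220,203,52),crop(sc,330,222,52)])
cv2.imwrite('pics/c1.png',np.vstack([top,bot]))
C=cam('top')
for n,uv,z in [('foot',(360,203),.005),('scopetop',(372,193),.144),('label',(281,154),.055),('die',(180,207),.06),('bin',(273,227),.075),('bottle',(340,111),.115),('tray',(170,133),.02),('punch',(284,107),.05),('gold',(375,72),.03)]:
    print(n,onz(C,[uv],z)[0].round(3))
print('wrist pose cam',observe()['tool_pos'])
E
```

```text
foot [ 0.525 -0.254  0.005]
scopetop [ 0.524 -0.249  0.144]
label [ 0.649 -0.036  0.055]
die [0.505 0.227 0.06 ]
bin [ 0.452 -0.013  0.075]
bottle [ 0.747 -0.188  0.115]
tray [0.723 0.273 0.02 ]
punch [ 0.787 -0.047  0.05 ]
gold [ 0.91  -0.318  0.03 ]
wrist pose cam [ 0.17561292 -0.62543912  0.23259295]
```

View pics/c1.png

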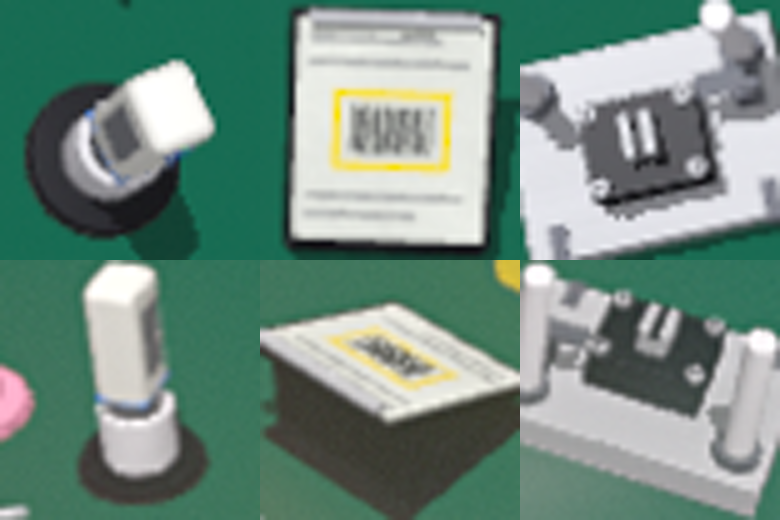

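The crops confirm the white scope in the black stand, with its grey panel facing the image's left (scope x yaw about 20°). The card's top edge is towards +x, and the grey die has its posts on the +x side (yaw about 11°). Next I go to a hover above the scope.

>>> carry_out([
  {"dx": 1,"dy": -0.6,"dz": -0.1,"claw": -1},
  {"dx": 1,"dy": -0.6,"dz": -0.1,"claw": -1},
  {"dx": 1,"dy": -0.6,"dz": -0.1,"claw": -1},
  {"dx": 1,"dy": -0.6,"dz": -0.1,"claw": -1},
  {"dx": 1,"dy": -0.6,"dz": -0.1,"claw": -1},
  {"dx": 1,"dy": -0.6,"dz": -0.1,"claw": -1},
  {"dx": 1,"dy": -0.6,"dz": -0.1,"claw": -1},
  {"dx": 1,"dy": -0.6,"dz": -0.1,"claw": -1},
  {"dx": 1,"dy": -0.6,"dz": -0.1,"claw": -1},
  {"dx": 1,"dy": -0.6,"dz": -0.1,"claw": -1},
  {"dx": 1,"dy": -0.6,"dz": -0.1,"claw": -1},
  {"dx": 1,"dy": -0.6,"dz": -0.1,"claw": -1},
])

```text
invalid input at $.rows[0]: expected keys dx, dy, dz, rx, ry, rz, claw
```

>>> carry_out([
  {"dx": 1,"dy": -0.6,"dz": -0.1,"claw": -1},
  {"dx": 1,"dy": -0.6,"dz": -0.1,"claw": -1},
  {"dx": 1,"dy": -0.6,"dz": -0.1,"claw": -1},
  {"dx": 1,"dy": -0.6,"dz": -0.1,"claw": -1},
  {"dx": 1,"dy": -0.6,"dz": -0.1,"claw": -1},
  {"dx": 1,"dy": -0.6,"dz": -0.1,"claw": -1},
  {"dx": 1,"dy": -0.6,"dz": -0.1,"claw": -1},
  {"dx": 1,"dy": -0.6,"dz": -0.1,"claw": -1},
  {"dx": 1,"dy": -0.6,"dz": -0.1,"claw": -1},
  {"dx": 0.9,"dy": -0.8,"dz": -0.1,"claw": -1},
  {"claw": -1},
])

```text
invalid input at $.rows[0]: expected keys dx, dy, dz, rx, ry, rz, claw
```

```bash
python3 - <<'E'
from h import *
s=observe(); im=eyes.get_image('wrist')[:,:,::-1]; cv2.imwrite('pics/w1.png',im)
np.save('w1.npy',np.r_[s['tool_pos'],s['tool_rot']])
print(s['time'],s['tool_pos'],s['tool_rot'],s['q'])
C=cam('wrist',s); print(proj(C,[[.525,-.25,.144]]))
E
```

```text
0.15 [ 0.17561292 -0.62543912  0.23259295] [-6.01771928e-04  9.90645003e-01  1.36462817e-01 -1.26693854e-04] [ 1.25401389  0.46816461 -0.01165664  1.60334656  0.006016    1.07134621
 -0.05629278]
[[-310.15885369 -702.01129075]]
```

View pics/w1.png

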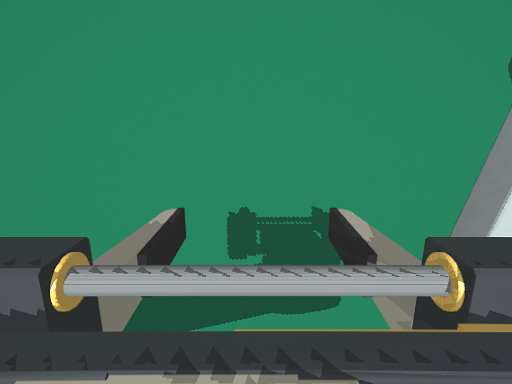

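Every key is required, so nothing has moved. The picture shows only empty bench, with the fingers at (170,230) and (345,230). Resending with full rows.

>>> carry_out([
  {"dx": 1,"dy": -0.6,"dz": -0.1,"rx": 0,"ry": 0,"rz": 0,"claw": -1},
  {"dx": 1,"dy": -0.6,"dz": -0.1,"rx": 0,"ry": 0,"rz": 0,"claw": -1},
  {"dx": 1,"dy": -0.6,"dz": -0.1,"rx": 0,"ry": 0,"rz": 0,"claw": -1},
  {"dx": 1,"dy": -0.6,"dz": -0.1,"rx": 0,"ry": 0,"rz": 0,"claw": -1},
  {"dx": 1,"dy": -0.6,"dz": -0.1,"rx": 0,"ry": 0,"rz": 0,"claw": -1},
  {"dx": 1,"dy": -0.6,"dz": -0.1,"rx": 0,"ry": 0,"rz": 0,"claw": -1},
  {"dx": 1,"dy": -0.6,"dz": -0.1,"rx": 0,"ry": 0,"rz": 0,"claw": -1},
  {"dx": 1,"dy": -0.6,"dz": -0.1,"rx": 0,"ry": 0,"rz": 0,"claw": -1},
  {"dx": 1,"dy": -0.6,"dz": -0.1,"rx": 0,"ry": 0,"rz": 0,"claw": -1},
  {"dx": 1,"dy": -0.6,"dz": -0.1,"rx": 0,"ry": 0,"rz": 0,"claw": -1},
  {"dx": 1,"dy": -0.6,"dz": -0.1,"rx": 0,"ry": 0,"rz": 0,"claw": -1},
  {"dx": 1,"dy": -0.6,"dz": -0.1,"rx": 0,"ry": 0,"rz": 0,"claw": -1},
])

```text
time: 1.7
tool_pos: [0.3692, -0.4202, 0.2578]
tool_rot: [0.0, 0.991, 0.137, 0.0]
wrist_force: [-0.3, 0.3, 0.2]
width: 0.999
```

>>> carry_out([
  {"dx": 1,"dy": -0.6,"dz": -0.1,"rx": 0,"ry": 0,"rz": 0,"claw": -1},
  {"dx": 1,"dy": -0.6,"dz": -0.1,"rx": 0,"ry": 0,"rz": 0,"claw": -1},
  {"dx": 1,"dy": -0.6,"dz": -0.1,"rx": 0,"ry": 0,"rz": 0,"claw": -1},
  {"dx": 1,"dy": -0.6,"dz": -0.1,"rx": 0,"ry": 0,"rz": 0,"claw": -1},
  {"dx": 1,"dy": -0.6,"dz": -0.1,"rx": 0,"ry": 0,"rz": 0,"claw": -1},
  {"dx": 1,"dy": -0.6,"dz": -0.1,"rx": 0,"ry": 0,"rz": 0,"claw": -1},
  {"dx": 1,"dy": -0.6,"dz": -0.1,"rx": 0,"ry": 0,"rz": 0,"claw": -1},
  {"dx": 0.6,"dy": -0.6,"dz": -0.1,"rx": 0,"ry": 0,"rz": 0,"claw": -1},
  {"dx": 0,"dy": 0,"dz": 0,"rx": 0,"ry": 0,"rz": 0,"claw": -1},
])

```text
time: 2.82
tool_pos: [0.489, -0.2868, 0.2736]
tool_rot: [0.0, 0.99, 0.138, 0.0]
wrist_force: [0.2, 0.0, -0.2]
width: 1.0
```

```bash
python3 - <<'E'
from h import *
s=observe(); im=eyes.get_image('wrist')[:,:,::-1]; cv2.imwrite('pics/w2.png',im)
np.save('w2.npy',np.r_[s['tool_pos'],s['tool_rot']])
print(s['time'],s['tool_pos'],s['tool_rot'],s['q'])
C=cam('wrist',s); print(proj(C,[[.525,-.25,.144]]))
E
```

```text
2.825 [ 0.4889602  -0.28675881  0.27362609] [2.80348245e-05 9.90416009e-01 1.38116193e-01 2.13134507e-04] [ 0.64399506  0.30138574 -0.21158053  1.75651701  0.07013373  1.09064455
 -0.8844041 ]
[[230.85838088 139.38750638]]
```

View pics/w2.png

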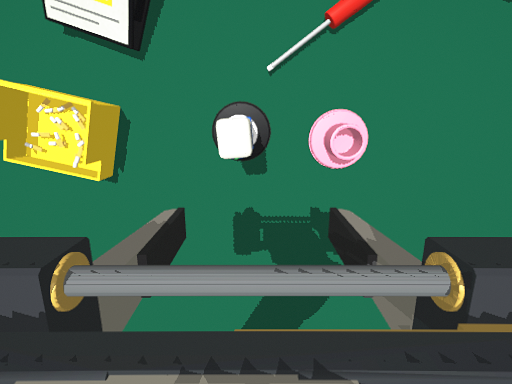

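The wrist view shows the scope's top at (235,137) over its black foot, the bin at left, and the pink decoy at (340,138).

```bash
python3 - <<'E'
from h import *
im=cv2.imread('pics/w2.png'); p=np.load('w2.npy'); C=cam('wrist',dict(tool_pos=p[:3],tool_rot=p[3:]))
x0,y0=200,95; c=im[y0:175,x0:285]
hsv=cv2.cvtColor(c,cv2.COLOR_BGR2HSV)
for th in (200,225,240):
    m=((hsv[...,2]>th)&(hsv[...,1]<40)).astype(np.uint8)
    n,l,st,ce=cv2.connectedComponentsWithStats(m); i=l[137-y0,233-x0]
    cnt=max(cv2.findContours((l==i).astype(np.uint8),cv2.RETR_EXTERNAL,cv2.CHAIN_APPROX_NONE)[0],key=cv2.contourArea)
    r=cv2.minAreaRect(cnt); b=cv2.boxPoints(r)+[x0,y0]; X=onz(C,b,.144)
    e1=X[1]-X[0];e2=X[2]-X[1]
    print(th,st[i],r,'centre',X.mean(0).round(4),'sides',np.linalg.norm(e1).round(4),np.linalg.norm(e2).round(4),'yaw',np.degrees(np.arctan2(e1[1],e1[0])).round(1),np.degrees(np.arctan2(e2[1],e2[0])).round(1))
m=((hsv[...,2]<60)).astype(np.uint8)
cnt=max(cv2.findContours(m,cv2.RETR_EXTERNAL,cv2.CHAIN_APPROX_NONE)[0],key=cv2.contourArea)
h=cv2.convexHull(cnt); e=cv2.fitEllipse(h); print('foot',onz(C,[np.array(e[0])+[x0,y0]],.01),e)
cv2.imwrite('pics/c2.png',cv2.resize(c,None,fx=7,fy=7,interpolation=cv2.INTER_CUBIC))
E
```

```text
200 [  16   20   36   44 1323] ((33.204917907714844, 41.25409698486328), (42.18965530395508, 33.3171501159668), 84.80557250976562) centre [ 0.5282 -0.2515  0.144 ] sides 0.0321 0.0407 yaw -69.1 -159.2
225 [  16   20   35   43 1297] ((33.19511795043945, 41.256099700927734), (42.07441711425781, 32.79816818237305), 83.6598129272461) centre [ 0.5282 -0.2515  0.144 ] sides 0.0317 0.0406 yaw -68.0 -158.0
240 [  16   20   35   43 1262] ((32.907867431640625, 41.032588958740234), (41.668601989746094, 32.32990264892578), 84.5596694946289) centre [ 0.5284 -0.2512  0.144 ] sides 0.0312 0.0402 yaw -68.9 -159.0
foot [[ 0.52743105 -0.25191201  0.01      ]] ((40.98578643798828, 36.08753204345703), (57.6345100402832, 59.66020584106445), 162.245849609375)
```

View pics/c2.png

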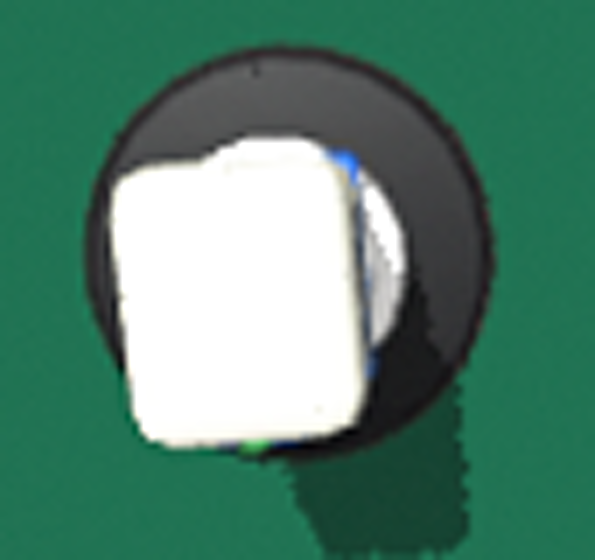

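>>> carry_out([
  {"dx": 0.78,"dy": -0.38,"dz": 0.2,"rx": 0,"ry": 0,"rz": 0,"claw": -1},
  {"dx": 0.78,"dy": -0.38,"dz": 0.2,"rx": 0,"ry": 0,"rz": 0,"claw": -1},
  {"dx": 0.78,"dy": -0.38,"dz": 0.2,"rx": 0,"ry": 0,"rz": 0,"claw": -1},
  {"dx": 0,"dy": 0,"dz": 0.8,"rx": 0,"ry": 0,"rz": -0.57,"claw": -1},
  {"dx": 0,"dy": 0,"dz": 0.8,"rx": 0,"ry": 0,"rz": -0.57,"claw": -1},
  {"dx": 0,"dy": 0,"dz": 0,"rx": 0,"ry": 0,"rz": 0,"claw": -1},
])

```text
time: 3.62
tool_pos: [0.5269, -0.2532, 0.2277]
tool_rot: [-0.001, 0.983, 0.186, -0.001]
wrist_force: [0.0, 0.1, 0.0]
width: 1.0
```

>>> carry_out([
  {"dx": 0.05,"dy": -0.04,"dz": 1,"rx": 0,"ry": 0,"rz": 0,"claw": -1},
  {"dx": 0,"dy": 0,"dz": 1,"rx": 0,"ry": 0,"rz": 0,"claw": -1},
  {"dx": 0,"dy": 0,"dz": 1,"rx": 0,"ry": 0,"rz": 0,"claw": -1},
  {"dx": 0,"dy": 0,"dz": 1,"rx": 0,"ry": 0,"rz": 0,"claw": -1},
  {"dx": 0,"dy": 0,"dz": 1,"rx": 0,"ry": 0,"rz": 0,"claw": -1},
  {"dx": 0,"dy": 0,"dz": 0.9,"rx": 0,"ry": 0,"rz": 0,"claw": -1},
  {"dx": 0,"dy": 0,"dz": 0.1,"rx": 0,"ry": 0,"rz": 0,"claw": -1},
  {"dx": 0,"dy": 0,"dz": 0,"rx": 0,"ry": 0,"rz": 0,"claw": -1},
])

```text
time: 4.62
tool_pos: [0.5282, -0.2531, 0.1097]
tool_rot: [0.0, 0.983, 0.185, 0.0]
wrist_force: [-0.1, -0.2, -0.5]
width: 0.999
```

>>> carry_out([
  {"dx": 0,"dy": 0,"dz": 0,"rx": 0,"ry": 0,"rz": 0,"claw": 1},
  {"dx": 0,"dy": 0,"dz": 0,"rx": 0,"ry": 0,"rz": 0,"claw": 1},
  {"dx": 0,"dy": 0,"dz": 0,"rx": 0,"ry": 0,"rz": 0,"claw": 1},
  {"dx": 0,"dy": 0,"dz": 0,"rx": 0,"ry": 0,"rz": 0,"claw": 1},
  {"dx": 0,"dy": 0,"dz": 0,"rx": 0,"ry": 0,"rz": 0,"claw": 1},
  {"dx": 0,"dy": 0,"dz": 0,"rx": 0,"ry": 0,"rz": 0,"claw": 1},
], squeeze=25)

```text
time: 5.38
tool_pos: [0.5277, -0.253, 0.1092]
tool_rot: [-0.0, 0.983, 0.186, -0.0]
wrist_force: [-0.9, 1.5, 0.6]
width: 0.369
```

Gripped at 34 mm, the body's width across the flats. Lifting straight up.

>>> carry_out([
  {"dx": 0,"dy": 0,"dz": -0.4,"rx": 0,"ry": 0,"rz": 0,"claw": 1},
  {"dx": 0,"dy": 0,"dz": -0.8,"rx": 0,"ry": 0,"rz": 0,"claw": 1},
  {"dx": 0,"dy": 0,"dz": -1,"rx": 0,"ry": 0,"rz": 0,"claw": 1},
  {"dx": 0,"dy": 0,"dz": -1,"rx": 0,"ry": 0,"rz": 0,"claw": 1},
  {"dx": 0,"dy": 0,"dz": -1,"rx": 0,"ry": 0,"rz": 0,"claw": 1},
  {"dx": 0,"dy": 0,"dz": -1,"rx": 0,"ry": 0,"rz": 0,"claw": 1},
  {"dx": 0,"dy": 0,"dz": -0.8,"rx": 0,"ry": 0,"rz": 0,"claw": 1},
  {"dx": 0,"dy": 0,"dz": 0,"rx": 0,"ry": 0,"rz": 0,"claw": 1},
  {"dx": 0,"dy": 0,"dz": 0,"rx": 0,"ry": 0,"rz": 0,"claw": 1},
])

```text
time: 6.5
tool_pos: [0.5273, -0.2529, 0.2288]
tool_rot: [-0.0, 0.983, 0.186, -0.0]
wrist_force: [0.1, -0.6, -1.9]
width: 0.366
```

```bash
python3 - <<'E'
from h import *
s=observe(); print(s['tool_pos'],s['tool_rot'],s['width'])
w=eyes.get_image('wrist')[:,:,::-1]; cv2.imwrite('pics/w3.png',w); np.save('w3.npy',np.r_[s['tool_pos'],s['tool_rot']])
top=cv2.imread('pics/top0.png'); sc=cv2.imread('pics/scene0.png')
def yel(im,x,y,r):
    c=im[y-r:y+r,x-r:x+r]; h=cv2.cvtColor(c,cv2.COLOR_BGR2HSV)
    m=cv2.inRange(h,(20,90,120),(35,255,255)); n=cv2.findNonZero(m)
    hull=cv2.convexHull(n); M=cv2.moments(hull); rc=cv2.minAreaRect(n)
    return np.array([M['m10']/M['m00']+x-r,M['m01']/M['m00']+y-r]),rc,cv2.boxPoints(rc)+[x-r,y-r],cv2.contourArea(hull)
a=yel(top,281,154,20); b=yel(sc,221,196,18)
print('top',a[0],a[1],'scene',b[0],b[1])
Ct=cam('top');Cs=cam('scene')
L,gap=meet(Ct,a[0],Cs,b[0]); print('label',L.round(4),gap.round(4))
X=onz(Ct,a[2],L[2]); print('label edges yaw',[np.degrees(np.arctan2(*(X[i+1]-X[i])[1::-1])).round(1) for i in range(3)])
# die: anvil & post tops in top view; wrist also later
cr=top[170:240,135:225]; k=cv2.resize(cr,None,fx=8,fy=8,interpolation=cv2.INTER_CUBIC)
cs=sc[185:250,290:370]; k2=cv2.resize(cs,(720,585),interpolation=cv2.INTER_CUBIC)
cv2.imwrite('pics/c3.png',k)
cv2.imwrite('pics/c4.png',k2)
E
```

```text
[ 0.52733215 -0.25292248  0.22876611] [-2.33891749e-04  9.82638457e-01  1.85530073e-01 -4.48353376e-04] 0.366133399309381
top [280.5978207  153.61515602] ((19.5, 19.5), (15.0, 23.0), 90.0) scene [220.17857143 196.41931217] ((17.047170639038086, 18.41509246826172), (24.3792724609375, 7.090385913848877), 29.05460548400879)
label [ 0.6505 -0.0354  0.0536] 0.0
label edges yaw [np.float64(-90.1), np.float64(178.8), np.float64(89.9)]
```

View pics/c3.png

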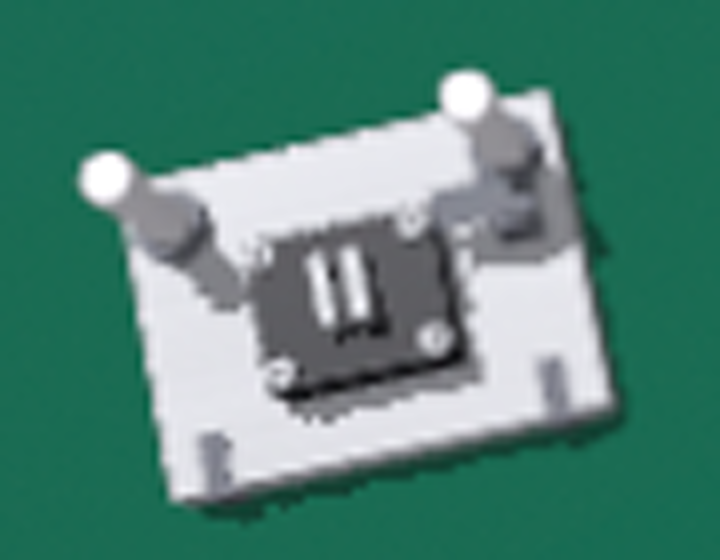

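Crop c3 shows the grey die with post tops at about (147.8,192.1) and (192.8,181.6), and the anvil's middle at about (176.8,205.4). Now I compute the die pose two ways and the card yaw.

```bash
python3 - <<'E'
from h import *
top=cv2.imread('pics/top0.png'); Ct=cam('top')
P=onz(Ct,[(147.8,192.1),(192.8,181.6)],.107); d=P[0]-P[1]; yaw=np.arctan2(-d[0],d[1])
print('posts',P.round(4),'sep',np.linalg.norm(d).round(4),'yaw',np.degrees(yaw).round(2))
ux=np.array([np.cos(yaw),np.sin(yaw),0]); print('anvil from posts',(P.mean(0)-.040*ux).round(4),'direct',onz(Ct,[(176.8,205.4)],.062).round(4))
# shoe top: white/grey contour
# card: white quad
c=top[120:190,250:312]; g=cv2.cvtColor(c,cv2.COLOR_BGR2HSV); m=((g[...,2]>150)&(g[...,1]<60)).astype(np.uint8)
m=cv2.morphologyEx(m,cv2.MORPH_CLOSE,np.ones((9,9)))
cnt=max(cv2.findContours(m,cv2.RETR_EXTERNAL,cv2.CHAIN_APPROX_NONE)[0],key=cv2.contourArea).reshape(-1,2)+[250,120]
o,D=ray(Ct,cnt)
n=np.array([-np.sin(np.radians(25)),0,np.cos(np.radians(25))]);L=np.array([.6505,-.0354,.0536])
X=o+D*(((L-o)@n)/(D@n))[:,None]; up=np.array([np.cos(np.radians(25)),0,np.sin(np.radians(25))])
q=np.c_[(X-L)@up,(X-L)[:,1]].astype(np.float32)
r=cv2.minAreaRect(q); print('card in plane (upslope,y)',r)
for sgn in (1,-1):
    e=q[(np.abs(q[:,0])<.045)&(q[:,1]*sgn>.03)]; print('side slope deg',np.degrees(np.arctan(np.polyfit(e[:,0],e[:,1],1)[0])).round(2), e[:,1].mean().round(4))
from scipy.spatial.transform import Rotation as Ro
s=observe(); A=Ro.from_quat(np.roll(s['tool_rot'],-1)).as_matrix(); print(A.round(3)); print(s['q'].round(2))
E
```

```text
posts [[0.535  0.3001 0.107 ]
 [0.5617 0.1872 0.107 ]] sep 0.1159 yaw 13.27
anvil from posts [0.5094 0.2345 0.107 ] direct [[0.5092 0.2348 0.062 ]]
card in plane (upslope,y) ((0.001415543258190155, -0.0007374435663223267), (0.10355652868747711, 0.12374749779701233), 88.05209350585938)
side slope deg -1.15 0.0499
side slope deg -1.36 -0.0509
[[ 0.931  0.365 -0.001]
 [ 0.365 -0.931  0.001]
 [-0.001 -0.001 -1.   ]]
[ 0.58  0.38 -0.24  1.76  0.11  1.02 -0.9 ]
```

The two anvil estimates agree at (0.509, 0.235), the post spacing of 115.9 mm matches, and the label height of 54 mm is as expected. Moving to the card: translate, then yaw, then tilt 25°.

>>> carry_out([
  {"dx": 0.4,"dy": -0.6,"dz": 0,"rx": 0,"ry": 0,"rz": 0,"claw": 1},
  {"dx": 0.65,"dy": -0.96,"dz": 0,"rx": 0,"ry": 0,"rz": 0,"claw": 1},
  {"dx": 0.65,"dy": -0.96,"dz": 0,"rx": 0,"ry": 0,"rz": 0,"claw": 1},
  {"dx": 0.65,"dy": -0.96,"dz": 0,"rx": 0,"ry": 0,"rz": 0,"claw": 1},
  {"dx": 0.65,"dy": -0.96,"dz": 0,"rx": 0,"ry": 0,"rz": 0,"claw": 1},
  {"dx": 0.65,"dy": -0.96,"dz": 0,"rx": 0,"ry": 0,"rz": 0,"claw": 1},
  {"dx": 0.65,"dy": -0.96,"dz": 0,"rx": 0,"ry": 0,"rz": 0,"claw": 1},
  {"dx": 0.65,"dy": -0.96,"dz": 0,"rx": 0,"ry": 0,"rz": 0,"claw": 1},
  {"dx": 0.65,"dy": -0.96,"dz": 0,"rx": 0,"ry": 0,"rz": 0,"claw": 1},
  {"dx": 0.65,"dy": -0.96,"dz": 0,"rx": 0,"ry": 0,"rz": 0,"claw": 1},
])

```text
time: 7.8
tool_pos: [0.5765, -0.0333, 0.2287]
tool_rot: [-0.0, 0.983, 0.186, -0.0]
wrist_force: [0.3, 0.0, -1.1]
width: 0.372
```

>>> carry_out([
  {"dx": 0,"dy": 0,"dz": 0,"rx": 0,"ry": 0,"rz": 0.9,"claw": 1},
  {"dx": 0,"dy": 0,"dz": 0,"rx": 0,"ry": 0,"rz": 0.92,"claw": 1},
  {"dx": 0,"dy": 0,"dz": 0,"rx": 0,"ry": 0,"rz": 0.92,"claw": 1},
  {"dx": 0,"dy": 0,"dz": 0,"rx": 0,"ry": 0,"rz": 0.92,"claw": 1},
  {"dx": 0,"dy": 0,"dz": 0,"rx": 0,"ry": 0,"rz": 0.92,"claw": 1},
  {"dx": 0,"dy": 0,"dz": 0,"rx": 0,"ry": 1,"rz": 0,"claw": 1},
  {"dx": 0,"dy": 0,"dz": 0,"rx": 0,"ry": 1,"rz": 0,"claw": 1},
  {"dx": 0,"dy": 0,"dz": 0,"rx": 0,"ry": 1,"rz": 0,"claw": 1},
  {"dx": 0,"dy": 0,"dz": 0,"rx": 0,"ry": 1,"rz": 0,"claw": 1},
  {"dx": 0,"dy": 0,"dz": 0,"rx": 0,"ry": 1,"rz": 0,"claw": 1},
  {"dx": 0,"dy": 0,"dz": 0,"rx": 0,"ry": 0,"rz": 0,"claw": 1},
])

```text
time: 9.18
tool_pos: [0.5748, -0.0344, 0.2281]
tool_rot: [0.003, 0.977, -0.012, 0.215]
wrist_force: [0.1, 0.9, -0.9]
width: 0.37
```

```bash
cat > aim.py <<'E'
from h import *
L=np.array([.6505,-.0354,.0536]); a=np.radians(25); y=np.radians(-1.4)
n=np.array([-np.sin(a)*np.cos(y),-np.sin(a)*np.sin(y),np.cos(a)]); G=.095
s=observe(); A=Ro.from_quat(np.roll(s['tool_rot'],-1)).as_matrix()
print(s['time'],s['tool_pos'].round(4),'width',s['width'].round(3),'F',s['wrist_force'].round(1))
print('tool-frame shift needed mm',(1e3*A.T@(L+(G+.08)*n-s['tool_pos'])).round(1),'tilt err deg',np.degrees(np.arcsin(np.cross(A[:,2],-n)@A)).round(2))
lens=s['tool_pos']+G*A[:,2]; k=(L-lens)@n/(A[:,2]@n); print('lens',lens.round(4),'hits label plane off by mm',(1e3*(lens+k*A[:,2]-L)).round(1),'at',(k*1e3).round(1))
E
python3 aim.py; python3 - <<'E'
from h import *
a=eyes.get_image('top')[:,:,::-1]; b=eyes.get_image('scene')[:,:,::-1]
cv2.imwrite('pics/top1.png',a);cv2.imwrite('pics/scene1.png',b)
k=lambda i,x,y:cv2.resize(i[y-45:y+45,x-45:x+45],(400,400),interpolation=cv2.INTER_CUBIC)
cv2.imwrite('pics/c5.png',np.hstack([k(a,281,165),k(b,222,180)]))
E
```

```text
Traceback (most recent call last):
  File "aim.py", line 5, in <module>
    print(s['time'],s['tool_pos'].round(4),'width',s['width'].round(3),'F',s['wrist_force'].round(1))
                                                   ^^^^^^^^^^^^^^^^
AttributeError: 'float' object has no attribute 'round'
```

View pics/c5.png

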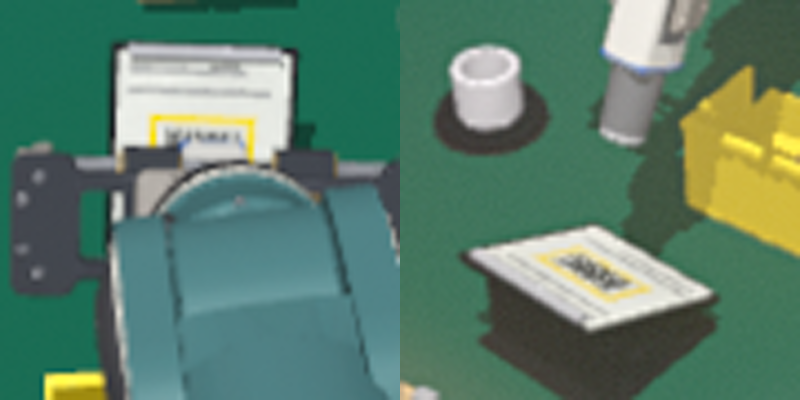

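The scope is held straight, and the lens end shows at about (227,165) in the scene view. The stand is empty and the card undisturbed.

```bash
sed -i "s/s\['width'\].round(3)/round(s['width'],3)/" aim.py; cat >> aim.py <<'E'
print('lens px scene',proj(cam('scene'),[lens]).round(1), 'q',s['q'].round(2))
E
python3 aim.py
```

```text
9.275 [ 0.577  -0.0347  0.2293] width 0.371 F [ 0.5 -0.1 -0.6]
tool-frame shift needed mm [-7.6 -1.1 15.4] tilt err deg [0.01 0.07 0.  ]
lens [ 0.617  -0.0357  0.1432] hits label plane off by mm [ 6.7 -1.3  3.1] at 95.3
lens px scene [[226.3 164.9]] q [ 0.23  0.18 -0.25  2.1   0.15  0.43 -1.73]
```

>>> carry_out([
  {"dx": -0.19,"dy": -0.03,"dz": 0.38,"rx": 0,"ry": 0,"rz": 0,"claw": 1},
  {"dx": -0.19,"dy": -0.03,"dz": 0.38,"rx": 0,"ry": 0,"rz": 0,"claw": 1},
  {"dx": 0,"dy": 0,"dz": 0,"rx": 0,"ry": 0,"rz": 0,"claw": 1},
  {"dx": 0,"dy": 0,"dz": 0,"rx": 0,"ry": 0,"rz": 0,"claw": 1},
])

```text
time: 9.78
tool_pos: [0.5765, -0.0341, 0.2121]
tool_rot: [0.003, 0.976, -0.013, 0.216]
wrist_force: [-0.3, 0.2, -1.3]
width: 0.365
```

```bash
python3 aim.py
```

```text
9.775 [ 0.5765 -0.0341  0.2121] width 0.365 F [-0.3  0.2 -1.3]
tool-frame shift needed mm [ 0.1 -0.5 -0.1] tilt err deg [0.04 0.02 0.  ]
lens [ 0.6166 -0.0352  0.126 ] hits label plane off by mm [-0.2 -0.6 -0.1] at 79.9
lens px scene [[226.9 169.9]] q [ 0.21  0.21 -0.24  2.12  0.18  0.39 -1.76]
```

On target: 79.9 mm away, aim off by less than 1 mm and tilt by less than 0.1°. Holding for about 1.75 s.

>>> carry_out([
  {"dx": 0,"dy": 0,"dz": 0,"rx": 0,"ry": 0,"rz": 0,"claw": 1},
  {"dx": 0,"dy": 0,"dz": 0,"rx": 0,"ry": 0,"rz": 0,"claw": 1},
  {"dx": 0,"dy": 0,"dz": 0,"rx": 0,"ry": 0,"rz": 0,"claw": 1},
  {"dx": 0,"dy": 0,"dz": 0,"rx": 0,"ry": 0,"rz": 0,"claw": 1},
  {"dx": 0,"dy": 0,"dz": 0,"rx": 0,"ry": 0,"rz": 0,"claw": 1},
  {"dx": 0,"dy": 0,"dz": 0,"rx": 0,"ry": 0,"rz": 0,"claw": 1},
  {"dx": 0,"dy": 0,"dz": 0,"rx": 0,"ry": 0,"rz": 0,"claw": 1},
  {"dx": 0,"dy": 0,"dz": 0,"rx": 0,"ry": 0,"rz": 0,"claw": 1},
  {"dx": 0,"dy": 0,"dz": 0,"rx": 0,"ry": 0,"rz": 0,"claw": 1},
  {"dx": 0,"dy": 0,"dz": 0,"rx": 0,"ry": 0,"rz": 0,"claw": 1},
  {"dx": 0,"dy": 0,"dz": 0,"rx": 0,"ry": 0,"rz": 0,"claw": 1},
  {"dx": 0,"dy": 0,"dz": 0,"rx": 0,"ry": 0,"rz": 0,"claw": 1},
])

```text
time: 11.28
tool_pos: [0.5764, -0.0342, 0.2123]
tool_rot: [0.003, 0.976, -0.013, 0.216]
wrist_force: [0.1, 0.4, -2.0]
width: 0.368
```

```bash
python3 aim.py
```

```text
11.275 [ 0.5764 -0.0342  0.2123] width 0.368 F [ 0.1  0.4 -2. ]
tool-frame shift needed mm [ 0.1 -0.6  0.1] tilt err deg [ 0.05 -0.    0.  ]
lens [ 0.6165 -0.0353  0.1262] hits label plane off by mm [-0.1 -0.8 -0.1] at 80.1
lens px scene [[226.8 169.8]] q [ 0.21  0.21 -0.24  2.12  0.18  0.39 -1.76]
```

>>> carry_out([
  {"dx": 0,"dy": 0,"dz": -0.7,"rx": 0,"ry": 0,"rz": 0,"claw": 1},
  {"dx": 0,"dy": 0,"dz": -1,"rx": 0,"ry": 0,"rz": 0,"claw": 1},
  {"dx": 0,"dy": 0,"dz": -1,"rx": 0,"ry": 0,"rz": 0,"claw": 1},
  {"dx": 0,"dy": 0,"dz": 0,"rx": 0,"ry": -1,"rz": 0,"claw": 1},
  {"dx": 0,"dy": 0,"dz": 0,"rx": 0,"ry": -1,"rz": 0,"claw": 1},
  {"dx": 0,"dy": 0,"dz": 0,"rx": 0,"ry": -1,"rz": 0,"claw": 1},
  {"dx": 0,"dy": 0,"dz": 0,"rx": 0,"ry": -1,"rz": 0,"claw": 1},
  {"dx": 0,"dy": 0,"dz": 0,"rx": 0,"ry": -1,"rz": 0,"claw": 1},
  {"dx": 0,"dy": 0,"dz": 0,"rx": 0,"ry": 0,"rz": -0.98,"claw": 1},
  {"dx": 0,"dy": 0,"dz": 0,"rx": 0,"ry": 0,"rz": -0.98,"claw": 1},
  {"dx": 0,"dy": 0,"dz": 0,"rx": 0,"ry": 0,"rz": -0.98,"claw": 1},
  {"dx": 0,"dy": 0,"dz": 0,"rx": 0,"ry": 0,"rz": 0,"claw": 1},
])

```text
time: 12.78
tool_pos: [0.5536, -0.0335, 0.2621]
tool_rot: [-0.0, 0.993, 0.114, 0.001]
wrist_force: [0.2, 0.3, -1.0]
width: 0.372
```

```bash
cat > fin.py <<'E'
from h import *
V=np.array([.5093,.2347,.062]); G=.095; yw=13.3
s=observe(); A=Ro.from_quat(np.roll(s['tool_rot'],-1)).as_matrix(); lens=s['tool_pos']+G*A[:,2]
print(s['time'],s['tool_pos'].round(4),'width',round(s['width'],3),'F',s['wrist_force'].round(1),'vel',np.abs(s['joint_vel']).max().round(4))
print('lens',lens.round(4),'tool-frame shift of lens to 10mm above anvil, mm',(1e3*A.T@(V+[0,0,.01]-lens)).round(1))
print('yaw',np.degrees(np.arctan2(A[1,0],A[0,0])).round(2),'want',yw,'tilt deg (tool x,y)',np.degrees(A.T@np.cross(A[:,2],[0,0,-1])).round(2))
print('px lens scene',proj(cam('scene'),[lens]).round(1))
E
python3 fin.py
```

```text
12.775 [ 0.5536 -0.0335  0.2621] width 0.372 F [ 0.2  0.3 -1. ] vel 0.032
lens [ 0.5537 -0.0335  0.1671] tool-frame shift of lens to 10mm above anvil, mm [  17.6 -271.3   95.1]
yaw 13.14 want 13.3 tilt deg (tool x,y) [ 0.   -0.07  0.  ]
px lens scene [[241.7 146.9]]
```

>>> carry_out([
  {"dx": 0.04,"dy": -0.6,"dz": 0,"rx": 0,"ry": 0,"rz": 0,"claw": 1},
  {"dx": 0.06,"dy": -1,"dz": 0,"rx": 0,"ry": 0,"rz": 0,"claw": 1},
  {"dx": 0.06,"dy": -1,"dz": 0,"rx": 0,"ry": 0,"rz": 0,"claw": 1},
  {"dx": 0.06,"dy": -1,"dz": 0,"rx": 0,"ry": 0,"rz": 0,"claw": 1},
  {"dx": 0.06,"dy": -1,"dz": 0,"rx": 0,"ry": 0,"rz": 0,"claw": 1},
  {"dx": 0.06,"dy": -1,"dz": 0,"rx": 0,"ry": 0,"rz": 0,"claw": 1},
  {"dx": 0.06,"dy": -1,"dz": 0,"rx": 0,"ry": 0,"rz": 0,"claw": 1},
  {"dx": 0.06,"dy": -1,"dz": 0,"rx": 0,"ry": 0,"rz": 0,"claw": 1},
  {"dx": 0.06,"dy": -1,"dz": 0,"rx": 0,"ry": 0,"rz": 0,"claw": 1},
  {"dx": 0.06,"dy": -1,"dz": 0,"rx": 0,"ry": 0,"rz": 0,"claw": 1},
  {"dx": 0.06,"dy": -1,"dz": 0,"rx": 0,"ry": 0,"rz": 0,"claw": 1},
  {"dx": 0.06,"dy": -1,"dz": 0,"rx": 0,"ry": 0,"rz": 0,"claw": 1},
])

```text
time: 14.28
tool_pos: [0.5135, 0.1971, 0.2615]
tool_rot: [-0.0, 0.993, 0.115, 0.0]
wrist_force: [-1.4, -0.0, -1.4]
width: 0.367
```

>>> carry_out([
  {"dx": 0.07,"dy": -1,"dz": 0,"rx": 0,"ry": 0,"rz": 0,"claw": 1},
  {"dx": 0.07,"dy": -0.8,"dz": 0,"rx": 0,"ry": 0,"rz": 0,"claw": 1},
  {"dx": 0,"dy": -0.17,"dz": 0,"rx": 0,"ry": 0,"rz": 0,"claw": 1},
  {"dx": 0,"dy": 0,"dz": 0.6,"rx": 0,"ry": 0,"rz": 0,"claw": 1},
  {"dx": 0,"dy": 0,"dz": 1,"rx": 0,"ry": 0,"rz": 0,"claw": 1},
  {"dx": 0,"dy": 0,"dz": 0.4,"rx": 0,"ry": 0,"rz": 0,"claw": 1},
  {"dx": 0,"dy": 0,"dz": 0,"rx": 0,"ry": 0,"rz": 0,"claw": 1},
  {"dx": 0,"dy": 0,"dz": 0,"rx": 0,"ry": 0,"rz": 0,"claw": 1},
])

```text
time: 15.28
tool_pos: [0.5084, 0.2345, 0.2217]
tool_rot: [-0.0, 0.993, 0.115, 0.0]
wrist_force: [-0.3, 0.4, -0.3]
width: 0.367
```

```bash
python3 fin.py; python3 - <<'E'
from h import *
s=observe(); a=eyes.get_image('wrist')[:,:,::-1]; b=eyes.get_image('scene')[:,:,::-1]
np.save('w4.npy',np.r_[s['tool_pos'],s['tool_rot']]); cv2.imwrite('pics/w4.png',a);cv2.imwrite('pics/scene2.png',b)
cv2.imwrite('pics/c6.png',np.hstack([cv2.resize(a[:270,106:406],(440,396)),cv2.resize(b[165:255,290:370],(352,396),interpolation=cv2.INTER_CUBIC)]))
E
```

```text
15.275 [0.5084 0.2345 0.2217] width 0.367 F [-0.3  0.4 -0.3] vel 0.0036
lens [0.5085 0.2345 0.1267] tool-frame shift of lens to 10mm above anvil, mm [ 0.8  0.  54.7]
yaw 13.16 want 13.3 tilt deg (tool x,y) [-0.01 -0.05 -0.  ]
px lens scene [[335.  188.8]]
```

View pics/c6.png

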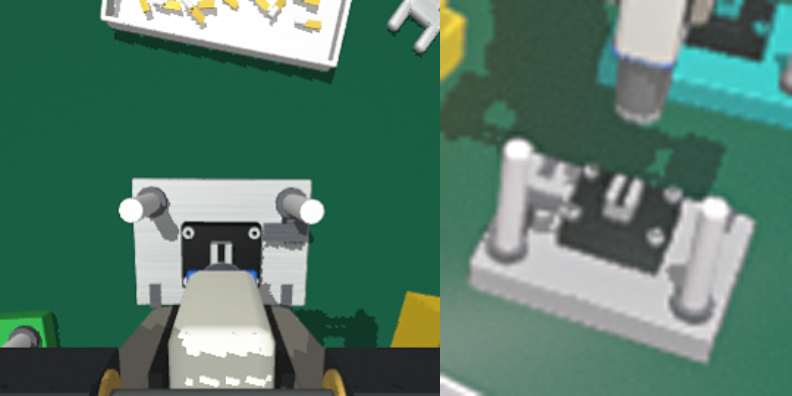

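Crop c6 shows the posts level and symmetric about the scope (crop (131,210) and (311,210)), with the groove in line. I take a second die measurement from the post tops in this close view.

```bash
python3 - <<'E'
from h import *
im=cv2.imread('pics/w4.png'); p=np.load('w4.npy'); C=cam('wrist',dict(tool_pos=p[:3],tool_rot=p[3:]))
P=[]
for u,v in ((195,143),(318,144)):
    c=cv2.cvtColor(im[v-14:v+14,u-14:u+14],cv2.COLOR_BGR2GRAY); m=(c>235).astype(np.uint8)
    n,l,st,ce=cv2.connectedComponentsWithStats(m); i=l[14,14] or 1+st[1:,4].argmax(); P.append(ce[i]+[u-14,v-14]); print(st[i],P[-1])
X=onz(C,P,.107); d=X[0]-X[1]; yaw=np.arctan2(-d[0],d[1])
print(X.round(4),np.linalg.norm(d).round(4),np.degrees(yaw).round(2),(X.mean(0)-.04*np.array([np.cos(yaw),np.sin(yaw),0])).round(4))
# scope nose/lens in scene: lower end extreme
E
```

```text
[  6   6  16  17 195] [194.59487179 143.03589744]
[  7   6  15  16 188] [318.11702128 143.84042553]
[[0.5366 0.3007 0.107 ]
 [0.5621 0.1883 0.107 ]] 0.1152 12.78 [0.5103 0.2357 0.107 ]
```

The second measurement agrees with the first to about 1 mm and 0.5°. Final descent of 54 mm with a small correction.

>>> carry_out([
  {"dx": 0.07,"dy": -0.02,"dz": 0.6,"rx": 0,"ry": 0,"rz": 0,"claw": 1},
  {"dx": 0,"dy": 0,"dz": 0.8,"rx": 0,"ry": 0,"rz": 0,"claw": 1},
  {"dx": 0,"dy": 0,"dz": 0.7,"rx": 0,"ry": 0,"rz": 0,"claw": 1},
  {"dx": 0,"dy": 0,"dz": 0.4,"rx": 0,"ry": 0,"rz": 0,"claw": 1},
  {"dx": 0,"dy": 0,"dz": 0.2,"rx": 0,"ry": 0,"rz": 0,"claw": 1},
  {"dx": 0,"dy": 0,"dz": 0,"rx": 0,"ry": 0,"rz": 0,"claw": 1},
  {"dx": 0,"dy": 0,"dz": 0,"rx": 0,"ry": 0,"rz": 0,"claw": 1},
  {"dx": 0,"dy": 0,"dz": 0,"rx": 0,"ry": 0,"rz": 0,"claw": 1},
  {"dx": 0,"dy": 0,"dz": 0,"rx": 0,"ry": 0,"rz": 0,"claw": 1},
])

```text
time: 16.5
tool_pos: [0.5094, 0.2353, 0.1675]
tool_rot: [-0.0, 0.993, 0.115, 0.0]
wrist_force: [0.3, -0.6, -1.2]
width: 0.369
```

```bash
sed -i 's/V=.*; G=.095; yw=13.3/V=np.array([.5098,.2352,.062]); G=.095; yw=13.0/' fin.py; python3 fin.py; python3 - <<'E'
from h import *
b=eyes.get_image('scene')[:,:,::-1]; a=eyes.get_image('top')[:,:,::-1]; cv2.imwrite('pics/scene3.png',b); cv2.imwrite('pics/top3.png',a)
cv2.imwrite('pics/c7.png',np.hstack([cv2.resize(b[175:245,295:365],(480,480),interpolation=cv2.INTER_CUBIC)]))
# anything else moved? compare clutter regions with the first top view
t0=cv2.imread('pics/top0.png')
for n,(x,y,r) in dict(bin=(262,227,20),tray=(170,133,34),bottle=(338,118,16),screw=(385,140,24),spanner=(233,113,26),punch=(284,107,20),card=(281,154,26)).items():
    d=cv2.absdiff(t0,a)[y-r:y+r,x-r:x+r].max(2); print(n,(d>50).mean().round(3))
E
```

```text
16.5 [0.5094 0.2353 0.1675] width 0.369 F [ 0.3 -0.6 -1.2] vel 0.0021
lens [0.5095 0.2353 0.0725] tool-frame shift of lens to 10mm above anvil, mm [0.3 0.1 0.5]
yaw 13.18 want 13.0 tilt deg (tool x,y) [-0.   -0.03 -0.  ]
px lens scene [[332.4 204.5]]
bin 0.0
tray 0.088
bottle 0.0
screw 0.0
spanner 0.0
punch 0.0
card 0.0
```

View pics/c7.png

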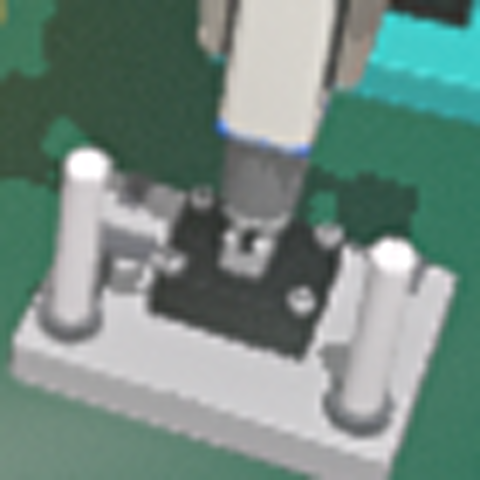

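The lens sits just above the anvil with a gap and no contact. The tray's difference of 0.088 is probably the arm or its shadow in the top view, because nothing came near its height. Handing in.

```bash
python3 -c "
from plant import job; print(job.sign_off())"
```

```text
the job is handed in; nothing more can be done
None
```

The job is handed in at about 17 s on the robot's clock, with the microscope still held motionless over the anvil.

- **Card reading:** I lifted the scope straight out of its stand and held it square on the barcode for about 1.5 s. It stayed at 80 mm, with the aim off by under 1 mm and the tilt by under 0.1°, measured against my camera-found label position.
- **Anvil:** I carried it over the guide posts and lowered it upright above the anvil. By my measurements:

| Check | Result |
|---|---|
| Lens height above the anvil | about 10.5 mm |
| Distance off the anvil's middle | under 1 mm |
| Tilt | under 0.1° |
| Flat sides against the groove | within about 0.5° |

- **Die position:** two separate measurements, from the top camera and the wrist camera, agreed to about 1.5 mm and 0.5°. I aimed at their average.
- **Contact:** the wrist force readings I took stayed around 2 N or less, and the last picture shows a clear gap between the lens and the anvil.
- **Clutter:** comparing the top views before and after shows no change at the bin, bottle, screwdriver, spanner, punch block or card. The tray patch differed in 9% of its pixels. I think that is the arm or its shadow, since nothing went near the tray's height, but I did not check it further.

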